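# Reset the thread-break flags with one run of the fingertip

### The arm

A 6-joint arm with a two-finger parallel gripper is mounted at the origin on the work surface. World frame = base frame: x ahead of the robot, y to its left, z up, the work surface at z = 0. Lengths are in mm, angles in rad, forces in N, time in s.
With the tool pointing down it reaches from about 275 to 775 mm from the base axis. Payload 14.6 kg.
Tool frame: the origin (TCP) lies at the very end of the fingers, on their centre line; the grasp point (between the pads) lies 19 mm behind it; y points along the fingers, x is the direction in which the jaws open and shut, and the axes are right-handed (so a half turn about y gives the same grasp; the last joint's range is limited). The gripper opens to 85 mm and grips with 20 to 120 N. Pads are 22 mm wide; open, the fingers measure 114 mm over their backs; the gripper's body (76 mm by 85 mm) begins 54 mm behind the grasp point. The pads swing forward as they close: fully open they stand 13 mm farther back than shut.
Start: joints at [1.073, 0.263, -0.048, 1.259, 0, 1.415], TCP at [176.47, 494.456, 231.278] pointing down, gripper open.
Joint ranges: [-2.65, 2.65], [-0.89, 1.7], [-1.18, 1.37], [-2.13, 2.11], [-1.35, 1.29], [-3.14, 3.14]. Speed limits (rad/s): [1.89, 1.89, 2.57, 2.79, 3.14, 3.14].

### API

Orientations are given as a 3x3 rotation matrix whose columns are the frame's x, y, z axes.
In Python, from workcell import readout, vision, manip, nets gives the robot as it stands.
- The arm moves only by the shell command python3 -m jog 'ROWS' [OPENING] [FORCE]. ROWS is JSON, a list of rows, each an object of numbers: "x", "y", "z": the shift along the world's x, y, z in m; "spin": the turn about the world's z in degrees. In form: [{"x": .., "y": .., "z": .., "spin": ..}, ...]. A call has 1 to 10 rows; each row is the pose to reach, as a shift and turn from the pose commanded when the call began; what a row does not reach only later rows make up. A row lasts 1/12 s, in which the tool goes at most 41.7 mm and 7.16 degrees, less where a joint would pass 70% of its speed; a pose out of reach is approached as far as the arm can. A call with a gripper value outside its range is refused whole. OPENING is the closure, from 0 (fully open) to 1 (shut), set as the call begins (- or left out, the last holds). The fingers move at their own pace and stop on an object; FORCE is the grip in N (left out, the last holds). Time passes only in rows, so rows that repeat a pose let the fingers close. It gives the time, the measured TCP pose, the force and the opening at its end, in the units of the state.
- readout.state(): the state, without advancing time (a new reading comes with each control period).
- vision.read_camera(name): name is "scene" or "side" or "wrist"; returns (picture, depth): 480x640x3 uint8, red, green, blue; 480x640 float32, mm along the optical axis (not along the pixel's ray), 0 where there is no reading.
- vision.get_calibration(name): a dict with "fx", "fy", "cx", "cy" (pixels), "camera_from_world" (4x4, takes a point from world to camera coordinates). Camera axes: x right, y down, z forward; pixel columns grow to the right and rows downward; lengths in mm; the calibration is good to about 2 mm. A picture is of the moment at which its call begins: read the wrist's pose just before it. get_calibration takes no time and is no camera call; for the wrist camera it gives the pose at the moment of the call.
- manip.sign_off(): hands the job in, once; it reports no verdict.
Trained networks look in the newest picture that a camera, given by its name, has taken for a name from the list of things; names that differ only in an ending like _2 or _b are one class to them, and where a whole thing is asked for, a point or a joint stands for the part that bears it (a point fixed in the world has none). Each returns a list of dicts, best first, with "score" (0 to 1); they miss things now and then, are a little off and sometimes report something else, mostly with a low value. They report only what shows in the picture. A call takes as long as a camera call.
- nets.boxes_of(camera, target): "location" ([row, column] in pixels, amid what is visible of it).
- nets.trace(camera, target): "region" (480x640 bool, what is visible of it) and "location" ([row, column] in pixels, amid what is visible of it).
The state is a dict: "clock": time; "joint_pos": joint angles; "dq": joint speeds; "effort": joint torques, N m; "position": TCP position; "tcp_rot": TCP orientation; "ft_force": force on the tool from outside, world axes, zero at the start; "moment": the same for the moment, N m; "width": finger opening in mm.
Only numpy, scipy, OpenCV 4.12 (cv2) and the standard library are available. Lean on these libraries where they do the work, as an engineer would, in place of code of your own. Each camera call takes 0.05 s, during which the arm holds its last target.

### The job

Run a fingertip lightly along the curved rail, from the flag at the robot's right-hand end to the one at its left-hand end, the way they fold, so that the six little hinged flags are laid down flat one after another. Only touch them: use no more than a gentle push on flags and rail, leave the bobbins and specimen tins where they stand, and finish with the hand clear.

Things in the scene. Friction and masses are not known exactly. Their poses are not given: they have to be found in the camera images.
- rail: Flag rail, fixed: green slab (x -65..125, y -180..180 mm, 15 mm thick) with a dark steel rail 36 mm wide bent to an arc, top 30 mm above the bench. Origin on the bench under the arc's middle, between flags 3 and 4; z up. Arc radius 280 mm (centre line), its centre 280 mm towards -x. Flags 1 to 6 follow from the arc's -y end to its +y end and all fold along the arc that way, from hinge1 towards hinge6.
- hinge1 (a point): Middle of flag 1's hinge line, 32.5 mm above the bench, on the rail's centre line (its axes are the rail's). First flag: the rail runs on about 35 mm before it. Hinges are 42 mm apart along the arc.
- flag1 (a joint): Angle of flag 1, aluminium plate 16 mm wide (across the rail), 26 tall, 3 thick, hinged at its foot: 0 = upright (hard stop, goes no further back), 1.57 = lying flat along the rail towards flag 2 (hard stop; upper face then 34 mm above the bench). Starts upright or leaning up to 0.5 rad. Stays where it is left; moves with about 0.4 N at its tip.
- hinge2 (a point): Middle of flag 2's hinge line, 32.5 mm above the bench, on the rail's centre line (its axes are the rail's). Hinges are 42 mm apart along the arc.
- flag2 (a joint): Angle of flag 2, aluminium plate 16 mm wide (across the rail), 26 tall, 3 thick, hinged at its foot: 0 = upright (hard stop, goes no further back), 1.57 = lying flat along the rail towards flag 3 (hard stop; upper face then 34 mm above the bench). Starts upright or leaning up to 0.5 rad. Stays where it is left; moves with about 0.4 N at its tip.
- hinge3 (a point): Middle of flag 3's hinge line, 32.5 mm above the bench, on the rail's centre line (its axes are the rail's). Hinges are 42 mm apart along the arc.
- flag3 (a joint): Angle of flag 3, aluminium plate 16 mm wide (across the rail), 26 tall, 3 thick, hinged at its foot: 0 = upright (hard stop, goes no further back), 1.57 = lying flat along the rail towards flag 4 (hard stop; upper face then 34 mm above the bench). Starts upright or leaning up to 0.5 rad. Stays where it is left; moves with about 0.4 N at its tip.
- hinge4 (a point): Middle of flag 4's hinge line, 32.5 mm above the bench, on the rail's centre line (its axes are the rail's). Hinges are 42 mm apart along the arc.
- flag4 (a joint): Angle of flag 4, aluminium plate 16 mm wide (across the rail), 26 tall, 3 thick, hinged at its foot: 0 = upright (hard stop, goes no further back), 1.57 = lying flat along the rail towards flag 5 (hard stop; upper face then 34 mm above the bench). Starts upright or leaning up to 0.5 rad. Stays where it is left; moves with about 0.4 N at its tip.
- hinge5 (a point): Middle of flag 5's hinge line, 32.5 mm above the bench, on the rail's centre line (its axes are the rail's). Hinges are 42 mm apart along the arc.
- flag5 (a joint): Angle of flag 5, aluminium plate 16 mm wide (across the rail), 26 tall, 3 thick, hinged at its foot: 0 = upright (hard stop, goes no further back), 1.57 = lying flat along the rail towards flag 6 (hard stop; upper face then 34 mm above the bench). Starts upright or leaning up to 0.5 rad. Stays where it is left; moves with about 0.4 N at its tip.
- hinge6 (a point): Middle of flag 6's hinge line, 32.5 mm above the bench, on the rail's centre line (its axes are the rail's). Last flag: the rail runs on about 35 mm beyond it. Hinges are 42 mm apart along the arc.
- flag6 (a joint): Angle of flag 6, aluminium plate 16 mm wide (across the rail), 26 tall, 3 thick, hinged at its foot: 0 = upright (hard stop, goes no further back), 1.57 = lying flat along the rail towards the rail's end (hard stop; upper face then 34 mm above the bench). Starts upright or leaning up to 0.5 rad. Stays where it is left; moves with about 0.4 N at its tip.
- bobbin_a: Loose white plastic bobbin, 32 mm across, 46 mm tall, standing on the green slab beyond the rail (towards +x of the rail, -y half), its top 61 mm above the bench; origin at its underside. Leave alone.
- bobbin_b: Loose white plastic bobbin, 32 mm across, 46 mm tall, standing on the green slab beyond the rail (towards +x of the rail, +y half), its top 61 mm above the bench; origin at its underside. Leave alone.
- tin_a: Loose oval aluminium specimen tin with white lid, 42 x 112 x 34 mm (long side along its y), on the bench on the robot's side of the rail; origin at its underside. Leave alone.
- tin_b: Loose oval aluminium specimen tin with white lid, 42 x 112 x 34 mm (long side along its y), on the bench off the rail's +y end; origin at its underside. Leave alone.

How it is judged (in metres and radians):
On the way, in this order (a step that is already met when the one before it is completed fails the run):
1. flag 1 is laid flat (within 15 degrees) (value of joint flag1 above 1.31 rad), for 0.05 s.
2. flag 2 is laid flat (within 15 degrees) (value of joint flag2 above 1.31 rad), for 0.05 s.
3. flag 3 is laid flat (within 15 degrees) (value of joint flag3 above 1.31 rad), for 0.05 s.
4. flag 4 is laid flat (within 15 degrees) (value of joint flag4 above 1.31 rad), for 0.05 s.
5. flag 5 is laid flat (within 15 degrees) (value of joint flag5 above 1.31 rad), for 0.05 s.
6. flag 6 is laid flat (within 15 degrees) (value of joint flag6 above 1.31 rad), for 0.05 s.
At the end, for the whole second after the job is handed in: All six flags lie flat, within 15 degrees (each joint above 1.31 rad), laid down in order from flag 1 to flag 6 (value of joint each of flag1, flag2, flag3, flag4, flag5, flag6 above 1.31 rad); the robot touches nothing.
It fails at once if the fingers push on the flags or the rail with more than 20 N (contact force between the fingers and rail above 20 N).
It fails at once if the arm or hand strikes the rail with more than 20 N (contact force between the arm and rail above 20 N).
It fails at once if a bobbin or tin is lifted, carried or shifted by more than 15 mm (distance of any of bobbin_a, bobbin_b, tin_a, tin_b from where it was at the start of the episode above 0.015 m).
It fails at once if a bobbin or tin is tipped (angle between any of bobbin_a, bobbin_b, tin_a, tin_b's own z axis and vertical above 0.35 rad).
It also fails if it takes over 42 s, if anything falls off the work surface, if the arm or the gripper's body presses on something with over 40 N, if the wrist force passes 120 N, or if a joint passes its speed limit or range.

## Working session

There is one attempt and no reset: what is moved stays moved. The work goes in short steps, Python scripts to look and compute and a shell command to move; the robot and the scene stay as the last step left them, time stands still between calls to the robot, and variables do not carry over. Pictures are saved under pics/ and viewed, and the job is handed in when it is done.

```bash
mkdir -p pics
python3 - <<'E'
from workcell import readout, vision
import cv2
s=readout.state();print({k:s[k] for k in s})
for n in("scene","side"):
    p,d=vision.read_camera(n);cv2.imwrite(f"pics/{n}0.png",p[:,:,::-1])
    c=vision.get_calibration(n);print(n,c)
E
```

```text
{'clock': 0.0, 'joint_pos': array([ 1.07270008e+00,  2.63508203e-01, -4.89859518e-02,  1.25936374e+00,
        7.08436525e-06,  1.41547006e+00]), 'dq': array([-0.00023306,  0.00135926, -0.00228773, -0.00067876, -0.00020134,
        0.00019726]), 'effort': array([ 2.70397195e-04, -6.37618661e+01,  3.84562790e+01,  1.39736716e-02,
       -1.05910729e-04,  3.71190106e-05]), 'position': array([176.32953003, 494.20081268, 230.8147283 ]), 'tcp_rot': array([[ 3.36096952e-01, -5.13390491e-04, -9.41827253e-01],
       [ 9.41826811e-01, -9.29193610e-04,  3.36097301e-01],
       [-1.04768902e-03, -9.99999437e-01,  1.71225788e-04]]), 'ft_force': array([-0.30035122, -0.78514156, -0.3919167 ]), 'moment': array([-0.06228876, -0.00728892,  0.03798264]), 'width': 85.35746754649466}
scene {'fx': 466.4829399718342, 'fy': 466.4829399718342, 'cx': 316.31013762116606, 'cy': 252.31036133259747, 'camera_from_world': array([[-9.31184705e-02,  9.95654435e-01, -1.09386639e-03,
        -3.07238121e+01],
       [ 8.40465960e-01,  7.80153738e-02, -5.36218772e-01,
        -4.84045341e+02],
       [-5.33803260e-01, -5.08512294e-02, -8.44078333e-01,
         1.02203705e+03],
       [ 0.00000000e+00,  0.00000000e+00,  0.00000000e+00,
         1.00000000e+00]])}
side {'fx': 512.7352414523132, 'fy': 512.7352414523132, 'cx': 320.97971679125914, 'cy': 232.69642654227792, 'camera_from_world': array([[ 9.14632655e-01, -4.04280732e-01, -2.04836555e-03,
        -4.73051100e+02],
       [-2.66173936e-01, -5.98354930e-01, -7.55726679e-01,
         2.73945800e+02],
       [ 3.04300085e-01,  6.91757521e-01, -6.54883952e-01,
         5.38066381e+02],
       [ 0.00000000e+00,  0.00000000e+00,  0.00000000e+00,
         1.00000000e+00]])}
```

View pics/scene0.png

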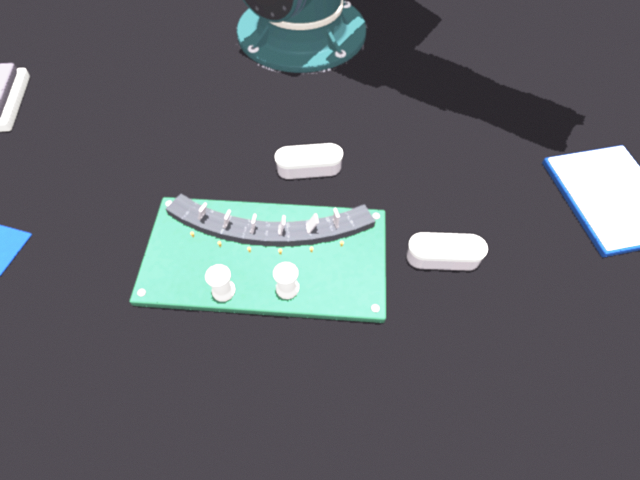

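View pics/side0.png

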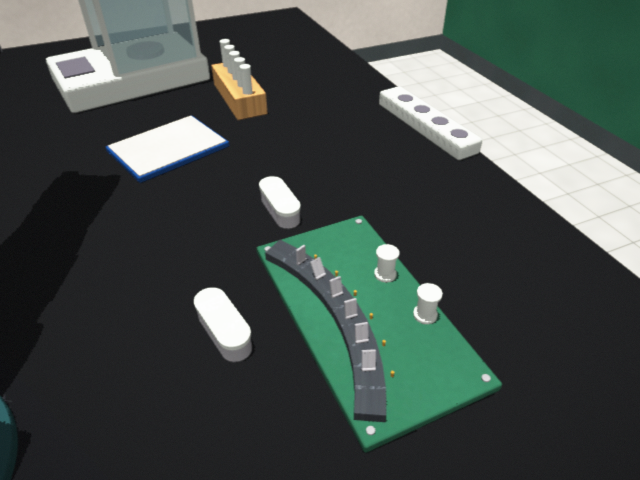

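The scene view shows the slab with its arc at about columns 140–387, rows 200–318. Flag 1 is at the left, around (211,203), and flag 6 at the right, around (214,336). The side view shows the same layout, with both tins and both bobbins standing. Next I'll fit the rail's pose.

```bash
cat > h.py <<'E'
import numpy as np,cv2
from workcell import vision,nets,readout
def toworld(c,d,mask):
    r,cc=np.nonzero(mask&(d>0));z=d[r,cc]
    P=np.stack([(cc-c['cx'])/c['fx']*z,(r-c['cy'])/c['fy']*z,z,np.ones_like(z)])
    return (np.linalg.inv(c['camera_from_world'])@P)[:3].T
def proj(c,P):
    P=np.asarray(P,float);q=(c['camera_from_world']@np.c_[P,np.ones(len(P))].T)[:3]
    return np.c_[c['fx']*q[0]/q[2]+c['cx'],c['fy']*q[1]/q[2]+c['cy']]
E
python3 - <<'E'
from h import *
for n in("scene","side"):
    p,d=vision.read_camera(n);c=vision.get_calibration(n)
    hsv=cv2.cvtColor(p,cv2.COLOR_RGB2HSV)
    m=(hsv[...,0]>60)&(hsv[...,0]<90)&(hsv[...,1]>120)&(hsv[...,2]>40)
    W=toworld(c,d,m);m2=(abs(W[:,2]-15)<8)&(np.linalg.norm(W[:,:2],axis=1)<1000)&(W[:,0]>250)
    W=W[m2];print(n,len(W),np.median(W[:,2]))
    R=cv2.minAreaRect(W[:,:2].astype(np.float32));print(R,cv2.boxPoints(R).round(1).tolist())
    for t in("rail","bobbin_a","tin_a","flag1"):
        for o in nets.trace(n,t)[:7]:
            W=toworld(c,d,o['region'])
            if len(W): print(t,round(o['score'],2),np.round(o['location']),np.median(W,0).round(1),W[:,2].max().round(1))
print(readout.state()['clock'])
E
```

```text
scene 0 nan
((0.0, 0.0), (0.0, 0.0), 0.0) [[0.0, 0.0], [0.0, 0.0], [0.0, 0.0], [0.0, 0.0]]
rail 0.8 [258. 267.] [593.7  13.1  14.7] 61.9
bobbin_a 0.87 [281. 286.] [649.2  50.5  59. ] 63.9
bobbin_a 0.69 [282. 222.] [660.1 -37.5  57.7] 63.4
tin_a 0.82 [156. 310.] [409.1  56.   32.5] 37.0
tin_a 0.75 [252. 445.] [569.9 274.2  32.8] 36.4
flag1 0.63 [211. 203.] [541.8 -90.2  48.3] 58.0
flag1 0.58 [228. 284.] [557.7  31.6  46.2] 59.2
flag1 0.53 [220. 227.] [554.2 -50.8  46.2] 58.9
flag1 0.39 [222. 251.] [557.1 -10.3  46.2] 58.8
side 20958 15.021596128064402
((584.5866088867188, 9.087081909179688), (190.94903564453125, 360.9906005859375), 0.9661393761634827) [[486.1000061035156, 187.89999389648438], [492.20001220703125, -173.0], [683.0999755859375, -169.8000030517578], [677.0, 191.1999969482422]]
rail 0.89 [339. 372.] [570.3 -50.9  15.4] 60.2
bobbin_a 0.94 [300. 428.] [649.1 -45.1  49.2] 63.6
bobbin_a 0.67 [262. 384.] [637.5  43.8  46. ] 63.5
tin_a 0.62 [323. 222.] [396.9  43.6  33.5] 36.6
tin_a 0.61 [203. 278.] [555.3 260.7  33.4] 37.3
flag1 0.7 [310. 352.] [553.  -10.4  44.6] 59.5
flag1 0.69 [335. 362.] [548.9 -51.3  45.3] 59.3
flag1 0.67 [359. 367.] [538.1 -90.8  44.3] 58.9
flag1 0.64 [254. 300.] [532.3 109.9  46. ] 59.8
flag1 0.61 [266. 317.] [544.6  76.4  44.6] 57.9
flag1 0.46 [285. 336.] [553.3  32.3  45.7] 59.4
0.6
  return _methods._mean(a, axis=axis, dtype=dtype,
  ret = ret.dtype.type(ret / rcount)
```

Run:
```python
from h import *
ov={}
for n in("scene","side"):
    p,d=vision.read_camera(n);c=vision.get_calibration(n)
    o=nets.trace(n,"rail")[0]['region']
    W=toworld(c,d,o); W=W[(abs(W[:,2]-15)<4)]
    R=cv2.minAreaRect(W[:,:2].astype(np.float32));print(n,len(W),np.median(W[:,2]),R,cv2.boxPoints(R).round(1).tolist())
    # edges by percentile
    W=toworld(c,d,o); T=W[(abs(W[:,2]-30)<3)]
    from scipy.optimize import least_squares
    # circle fit on rail top
    f=least_squares(lambda q:np.maximum(abs(np.hypot(T[:,0]-q[0],T[:,1]-q[1])-280)-16,0)+0.01*abs(np.hypot(T[:,0]-q[0],T[:,1]-q[1])-280),[275,4]);print("arc centre",f.x,len(T),T[:,1].min(),T[:,1].max())
    ov[n]=(p,c)
x0,y0,a=554.6,8.6,np.radians(0.97)
Rm=np.array([[np.cos(a),-np.sin(a),0],[np.sin(a),np.cos(a),0],[0,0,1]])
L=lambda P:np.asarray(P,float)@Rm.T+[x0,y0,0]
for n,(p,c) in ov.items():
    im=p[:,:,::-1].copy()
    def pl(P,col,cl=False): cv2.polylines(im,[np.round(proj(c,L(P))*8).astype(np.int32)],cl,col,1,cv2.LINE_AA,3)
    pl([[-65,-180,15],[125,-180,15],[125,180,15],[-65,180,15]],(0,0,255),True)
    for r in(262,298):
        th=np.linspace(-140,140,40)/280; pl(np.c_[r*np.cos(th)-280,r*np.sin(th),th*0+30],(0,255,255))
    for i in range(6):
        t=(i-2.5)*42/280; pl([[r*np.cos(t)-280,r*np.sin(t),32.5] for r in(272,288)],(255,0,255))
        if n=="scene": print(i+1,L([[280*np.cos(t)-280,280*np.sin(t),32.5]]).round(1))
    if n=="scene": im=cv2.resize(im[180:330,130:400],None,fx=2.9,fy=2.9,interpolation=cv2.INTER_CUBIC)
    else: im=cv2.resize(im[200:450,240:510],None,fx=2.3,fy=2.3,interpolation=cv2.INTER_CUBIC)
    cv2.imwrite(f"pics/ov_{n}.png",im)
```

```text
scene 19522 14.401808306202668 ((585.1412963867188, 8.088150024414062), (191.55270385742188, 360.3285217285156), 1.1471729278564453) [[485.79998779296875, 186.3000030517578], [493.0, -174.0], [684.5, -170.10000610351562], [677.2999877929688, 190.10000610351562]]
arc centre [275.87595145   2.70199667] 3884 -155.3111190669642 169.62005372691226
side 21440 15.058026934033876 ((584.1787719726562, 9.0904541015625), (190.54136657714844, 361.043212890625), 0.851139485836029) [[486.20001220703125, 188.1999969482422], [491.6000061035156, -172.8000030517578], [682.0999755859375, -170.0], [676.7999877929688, 191.0]]
arc centre [274.35323197   3.15068763] 4227 -154.27427708053293 170.37716978564987
1 [[536.9 -94.3  32.5]]
2 [[548.6 -54.   32.5]]
3 [[554.2 -12.4  32.5]]
4 [[553.5  29.6  32.5]]
5 [[546.5  70.9  32.5]]
6 [[533.4 110.8  32.5]]
```

View pics/ov_scene.png

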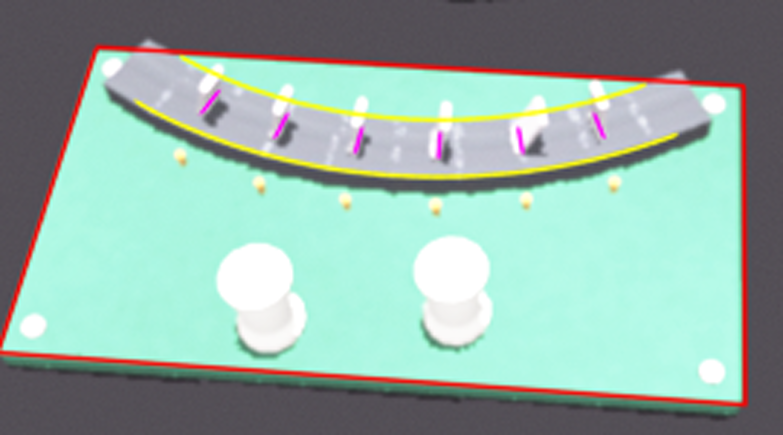

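View pics/ov_side.png

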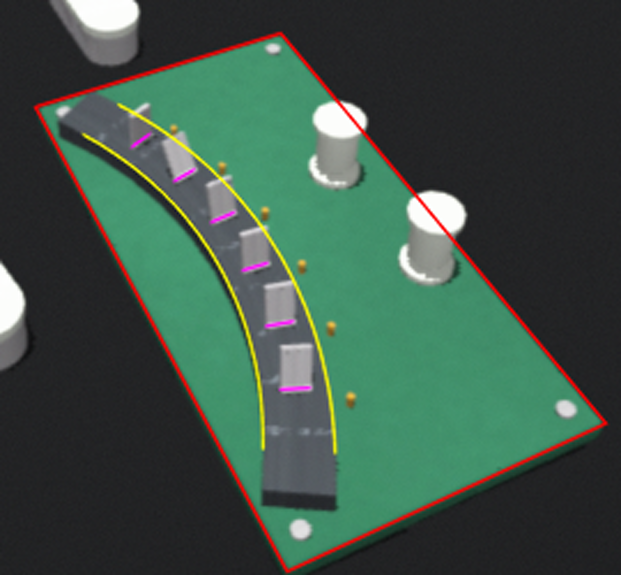

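The overlay matches in both pictures. The red slab outline, yellow rail edges and magenta hinge lines all sit on the image features. That puts the rail origin at (554.6, 8.6) with a yaw of about 1°. Next I'll move over the rail's right-hand end and close the gripper on the way.

```bash
python3 -m jog '[{"x":0.017,"y":-0.031,"z":0,"spin":0},{"x":0.034,"y":-0.062,"z":0,"spin":0},{"x":0.051,"y":-0.093,"z":0,"spin":0},{"x":0.068,"y":-0.124,"z":0,"spin":0},{"x":0.085,"y":-0.155,"z":0,"spin":0},{"x":0.102,"y":-0.186,"z":0,"spin":0},{"x":0.119,"y":-0.217,"z":0,"spin":0},{"x":0.136,"y":-0.248,"z":0,"spin":0},{"x":0.153,"y":-0.279,"z":0,"spin":0},{"x":0.170,"y":-0.310,"z":0,"spin":0}]' 1 20
python3 -m jog '[{"x":0.017,"y":-0.031,"z":0,"spin":0},{"x":0.034,"y":-0.062,"z":0,"spin":0},{"x":0.051,"y":-0.093,"z":0,"spin":0},{"x":0.068,"y":-0.124,"z":0,"spin":0},{"x":0.085,"y":-0.155,"z":0,"spin":0},{"x":0.102,"y":-0.186,"z":0,"spin":-1},{"x":0.119,"y":-0.217,"z":0,"spin":-3},{"x":0.136,"y":-0.248,"z":0,"spin":-5},{"x":0.153,"y":-0.279,"z":0,"spin":-7},{"x":0.170,"y":-0.310,"z":0,"spin":-8}]'
```

```text
clock: 1.63
position: [346.9, 182.9, 231.5]
tcp_rot: [[0.336, 0.001, -0.942], [0.942, 0.0, 0.336], [0.0, -1.0, -0.001]]
ft_force: [0.8, 1.4, 0.2]
width: -0.4
clock: 2.47
position: [517.0, -127.4, 231.3]
tcp_rot: [[0.466, 0.0, -0.885], [0.885, -0.0, 0.466], [0.0, -1.0, -0.0]]
ft_force: [0.6, 0.6, -0.3]
width: -0.3
```

```bash
python3 -m jog '[{"x":0.006,"y":0,"z":-0.03,"spin":0},{"x":0.006,"y":0,"z":-0.06,"spin":0},{"x":0.006,"y":0,"z":-0.09,"spin":0},{"x":0.006,"y":0,"z":-0.12,"spin":0},{"x":0.006,"y":0,"z":-0.15,"spin":0},{"x":0.006,"y":0,"z":-0.17,"spin":0},{"x":0.006,"y":0,"z":-0.17,"spin":0},{"x":0.006,"y":0,"z":-0.17,"spin":0}]'
python3 - <<'E'
from h import *
for n in("scene","side"):
    s=readout.state();p,d=vision.read_camera(n);c=vision.get_calibration(n);print(s['position'])
    im=p[:,:,::-1].copy()
    q=proj(c,[s['position']])[0];print(n,q)
    cv2.circle(im,tuple(np.round(q*8).astype(int).tolist()),16,(0,0,255),-1,cv2.LINE_AA,3)
    x,y=q.astype(int);x0=max(x-110,0);y0=max(y-130,0)
    cv2.imwrite(f"pics/tip_{n}.png",cv2.resize(im[y0:y0+190,x0:x0+250],None,fx=3,fy=3,interpolation=cv2.INTER_CUBIC))
E
```

```text
clock: 3.13
position: [522.1, -125.4, 61.2]
tcp_rot: [[0.464, -0.001, -0.886], [0.886, 0.001, 0.464], [-0.0, -1.0, 0.002]]
ft_force: [-0.3, 0.3, -0.1]
width: 0.2
[ 522.09897324 -125.38901284   61.20176461]
scene [179.81672676 193.61124732]
[ 522.88338755 -125.69975863   62.23470288]
side [371.29765149 379.41092963]
```

View pics/tip_side.png

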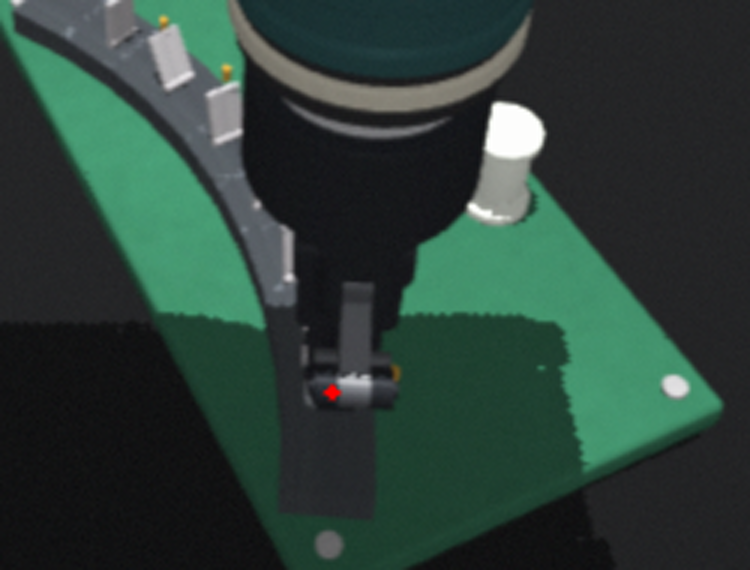

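View pics/tip_scene.png

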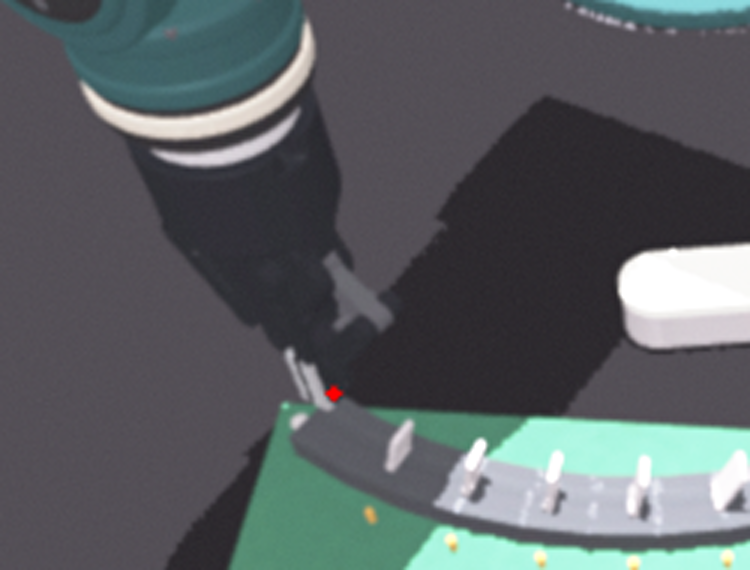

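The dot marking the reported TCP sits at the finger's left edge, at (332,392) in the side crop. I'll measure the fingertip from depth before going lower.

```bash
python3 - <<'E'
from h import *
for n in("scene","side"):
    p,d=vision.read_camera(n);c=vision.get_calibration(n);s=readout.state()
    W=toworld(c,d,np.ones_like(d,bool));tp=s['position']
    loc=(W-tp)@s['tcp_rot']  # tool x,y,z
    k=(abs(loc[:,0])<40)&(abs(loc[:,2])<40)&(loc[:,1]<25)&(loc[:,1]>-60)
    L=loc[k];print(n,tp.round(1),len(L))
    for a,b in((25,10),(10,5),(5,0),(0,-5),(-5,-10),(-10,-20),(-20,-35),(-35,-60)):
        q=L[(L[:,1]<=a)&(L[:,1]>b)]
        if len(q):print((a,b),len(q),"x",np.percentile(q[:,0],[2,98]).round(1),"z",np.percentile(q[:,2],[2,98]).round(1))
    q=proj(c,[tp])[0].astype(int)
    r=np.s_[q[1]-25:q[1]+25,q[0]-30:q[0]+30]
    im=p[r][:,:,::-1]; im=np.clip(im.astype(float)*2,0,255).astype(np.uint8)
    dd=d[r]; dv=cv2.applyColorMap(np.clip((dd-dd[dd>0].min())*2,0,255).astype(np.uint8),cv2.COLORMAP_JET)
    cv2.imwrite(f"pics/z_{n}.png",cv2.resize(np.vstack([im,dv]),None,fx=6,fy=6,interpolation=cv2.INTER_NEAREST))
E
python3 -c "
import cv2,numpy as np
cv2.imwrite('pics/z2.png',np.hstack([cv2.imread('pics/z_scene.png'),cv2.imread('pics/z_side.png')]))"
```

```text
scene [ 523.4 -125.9   62.9] 530
(25, 10) 17 x [35.8 39.9] z [-5.8 10.1]
(10, 5) 2 x [38.7 39.7] z [ 7.  10.6]
(0, -5) 13 x [-6.9  6.8] z [-12.1  -6.9]
(-5, -10) 32 x [-5.9 11.8] z [-12.4   4.3]
(-10, -20) 80 x [-7.2 13. ] z [-12.4   5.5]
(-20, -35) 101 x [-6.7 13.3] z [-12.6   4.2]
(-35, -60) 285 x [-34.5  33.5] z [-14.8   6.9]
side [ 523.4 -125.9   62.8] 154
(25, 10) 14 x [33.5 38.9] z [ 9.4 11.6]
(0, -5) 3 x [-6.6 -6.2] z [8.7 9.9]
(-5, -10) 13 x [-12.5  -6. ] z [-6.9 10.1]
(-10, -20) 15 x [-14.2  -5.8] z [-6.4 10.5]
(-20, -35) 3 x [-2.8  0.9] z [10.8 10.9]
(-35, -60) 106 x [-28.5  -8.5] z [-12.   13.2]
```

View pics/z2.png

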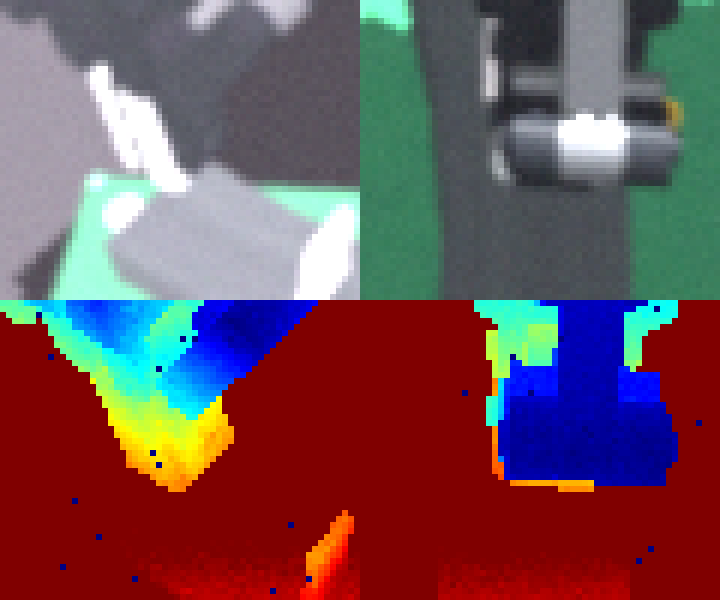

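The depth check resolves it: the fingertip ends at the reported TCP, spanning about ±7 to ±13 mm along the jaws and ±11 mm across. I'll descend to sweep height.

```bash
python3 -m jog '[{"x":0,"y":0,"z":-0.008,"spin":0},{"x":0,"y":0,"z":-0.016,"spin":0},{"x":0,"y":0,"z":-0.024,"spin":0},{"x":0,"y":0,"z":-0.024,"spin":0},{"x":0,"y":0,"z":-0.024,"spin":0},{"x":0,"y":0,"z":-0.024,"spin":0}]'
python3 -m jog '[{"x":0,"y":0,"z":0,"spin":0},{"x":0,"y":0,"z":0,"spin":0}]'
python3 - <<'E'
import numpy as np
x0,y0,a=554.6,8.6,np.radians(0.97)
prev=None
for s in range(-140,145,7):
    t=s/280; X=280*np.cos(t)-280; Y=280*np.sin(t)
    x=x0+X*np.cos(a)-Y*np.sin(a);y=y0+X*np.sin(a)+Y*np.cos(a)
    if s==-140:b=(x,y)
    print(s,round(x-b[0],1),round(y-b[1],1),round(np.degrees(t)+28.65,1))
print(b)
E
```

```text
clock: 3.83
position: [522.5, -125.6, 37.3]
tcp_rot: [[0.464, -0.0, -0.886], [0.886, 0.0, 0.464], [-0.0, -1.0, 0.0]]
ft_force: [-0.3, -0.4, 1.0]
width: -0.1
clock: 4.0
position: [522.6, -125.6, 37.5]
tcp_rot: [[0.464, 0.0, -0.886], [0.886, -0.0, 0.464], [0.0, -1.0, -0.0]]
ft_force: [-0.6, 0.1, -0.7]
width: 0.1
-140 0.0 0.0 0.0
-133 3.2 6.2 1.4
-126 6.2 12.6 2.9
-119 9.0 18.9 4.3
-112 11.7 25.4 5.7
-105 14.3 31.9 7.2
-98 16.7 38.5 8.6
-91 18.9 45.2 10.0
-84 20.9 51.9 11.5
-77 22.8 58.6 12.9
-70 24.5 65.4 14.3
-63 26.0 72.2 15.8
-56 27.4 79.1 17.2
-49 28.5 86.0 18.6
-42 29.6 92.9 20.1
-35 30.4 99.9 21.5
-28 31.1 106.8 22.9
-21 31.6 113.8 24.4
-14 31.9 120.8 25.8
-7 32.0 127.8 27.2
0 32.0 134.8 28.6
7 31.8 141.8 30.1
14 31.4 148.8 31.5
21 30.9 155.8 32.9
28 30.1 162.7 34.4
35 29.2 169.7 35.8
42 28.1 176.6 37.2
49 26.9 183.5 38.7
56 25.5 190.3 40.1
63 23.9 197.1 41.5
70 22.1 203.9 43.0
77 20.2 210.6 44.4
84 18.1 217.3 45.8
91 15.8 223.9 47.3
98 13.4 230.5 48.7
105 10.8 237.0 50.1
112 8.1 243.4 51.6
119 5.1 249.8 53.0
126 2.1 256.1 54.4
133 -1.2 262.3 55.9
140 -4.5 268.4 57.3
(np.float64(522.6005484901967), np.float64(-126.20018322933133))
```

```bash
python3 -m jog '[{"x":0.0016,"y":0.0031,"z":0,"spin":0.7},{"x":0.0032,"y":0.0062,"z":0,"spin":1.4},{"x":0.0047,"y":0.0094,"z":0,"spin":2.1},{"x":0.0062,"y":0.0126,"z":0,"spin":2.9},{"x":0.009,"y":0.0189,"z":0,"spin":4.3},{"x":0.0117,"y":0.0254,"z":0,"spin":5.7},{"x":0.0143,"y":0.0319,"z":0,"spin":7.2},{"x":0.0167,"y":0.0385,"z":0,"spin":8.6},{"x":0.0189,"y":0.0452,"z":0,"spin":10},{"x":0.0209,"y":0.0519,"z":0,"spin":11.5}]'
python3 - <<'E'
from h import *
p,d=vision.read_camera("scene")
cv2.imwrite("pics/s1.png",cv2.resize(p[150:300,120:400,::-1],None,fx=2.8,fy=2.8,interpolation=cv2.INTER_CUBIC))
print(readout.state()['ft_force'])
E
```

```text
clock: 4.83
position: [543.7, -72.8, 37.3]
tcp_rot: [[0.275, 0.0, -0.961], [0.961, 0.0, 0.275], [0.0, -1.0, -0.0]]
ft_force: [0.7, -0.5, 0.5]
width: 0.2
[ 0.3378048   2.10261618 -0.51149542]
```

View pics/s1.png

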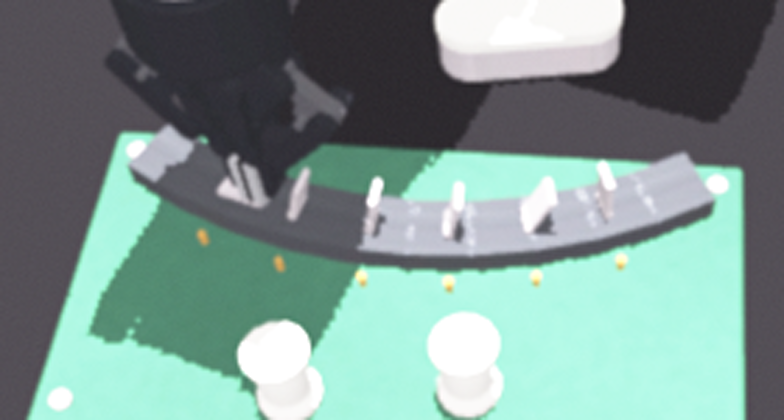

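In the crop, flag 1 lies flat under the finger at about (238,190), and flag 2 still stands at (300,195). I'll carry on along the arc.

```bash
python3 -m jog '[{"x":0.0019,"y":0.0067,"z":0,"spin":1.4},{"x":0.0036,"y":0.0135,"z":0,"spin":2.8},{"x":0.0051,"y":0.0203,"z":0,"spin":4.3},{"x":0.0065,"y":0.0272,"z":0,"spin":5.7},{"x":0.0076,"y":0.0341,"z":0,"spin":7.1},{"x":0.0087,"y":0.041,"z":0,"spin":8.6},{"x":0.0095,"y":0.048,"z":0,"spin":10},{"x":0.0102,"y":0.0549,"z":0,"spin":11.4},{"x":0.0107,"y":0.0619,"z":0,"spin":12.9},{"x":0.011,"y":0.0689,"z":0,"spin":14.3}]'
python3 - <<'E'
from h import *
p,d=vision.read_camera("scene")
cv2.imwrite("pics/s2.png",cv2.resize(p[150:300,120:400,::-1],None,fx=2.8,fy=2.8,interpolation=cv2.INTER_CUBIC))
print(readout.state()['ft_force'])
E
```

```text
clock: 5.72
position: [554.5, -4.1, 37.3]
tcp_rot: [[0.03, 0.0, -1.0], [1.0, -0.0, 0.03], [-0.0, -1.0, -0.0]]
ft_force: [-0.3, -0.3, 0.6]
width: -0.1
[-0.02891351  0.72028618  0.45544757]
```

View pics/s2.png

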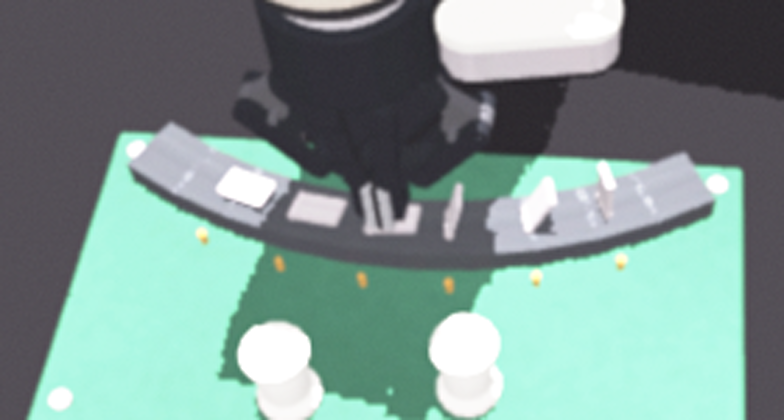

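Flags 1 and 2 are flat at (247,187) and (317,208), flag 3 is flat under the finger, and flags 4–6 still stand. I'll continue from s = −14.

```bash
python3 -m jog '[{"x":0.0001,"y":0.007,"z":0,"spin":1.4},{"x":0.0001,"y":0.014,"z":0,"spin":2.8},{"x":-0.0001,"y":0.021,"z":0,"spin":4.3},{"x":-0.0005,"y":0.028,"z":0,"spin":5.7},{"x":-0.001,"y":0.035,"z":0,"spin":7.1},{"x":-0.0018,"y":0.0419,"z":0,"spin":8.6},{"x":-0.0027,"y":0.0489,"z":0,"spin":10},{"x":-0.0038,"y":0.0558,"z":0,"spin":11.4},{"x":-0.005,"y":0.0627,"z":0,"spin":12.9},{"x":-0.0064,"y":0.0695,"z":0,"spin":14.3}]'
python3 -m jog '[{"x":-0.0016,"y":0.0068,"z":0,"spin":1.4},{"x":-0.0034,"y":0.0136,"z":0,"spin":2.9},{"x":-0.0053,"y":0.0203,"z":0,"spin":4.3},{"x":-0.0074,"y":0.027,"z":0,"spin":5.7},{"x":-0.0097,"y":0.0336,"z":0,"spin":7.2},{"x":-0.0121,"y":0.0402,"z":0,"spin":8.6},{"x":-0.0147,"y":0.0467,"z":0,"spin":10},{"x":-0.0174,"y":0.0531,"z":0,"spin":11.5},{"x":-0.0204,"y":0.0595,"z":0,"spin":12.9},{"x":-0.0234,"y":0.0658,"z":0,"spin":14.3}]'
python3 - <<'E'
from h import *
p,d=vision.read_camera("scene")
cv2.imwrite("pics/s3.png",cv2.resize(p[150:300,120:400,::-1],None,fx=2.8,fy=2.8,interpolation=cv2.INTER_CUBIC))
print(readout.state()['ft_force'])
E
```

```text
clock: 6.6
position: [547.8, 65.5, 37.3]
tcp_rot: [[-0.218, -0.0, -0.976], [0.976, 0.0, -0.218], [0.0, -1.0, 0.0]]
ft_force: [0.1, -1.2, -0.4]
width: -0.0
clock: 7.43
position: [524.2, 131.3, 37.3]
tcp_rot: [[-0.452, -0.0, -0.892], [0.892, 0.0, -0.452], [0.0, -1.0, 0.0]]
ft_force: [0.0, 0.5, -0.7]
width: 0.2
[-0.88584353  1.86544627 -0.26291798]
```

View pics/s3.png

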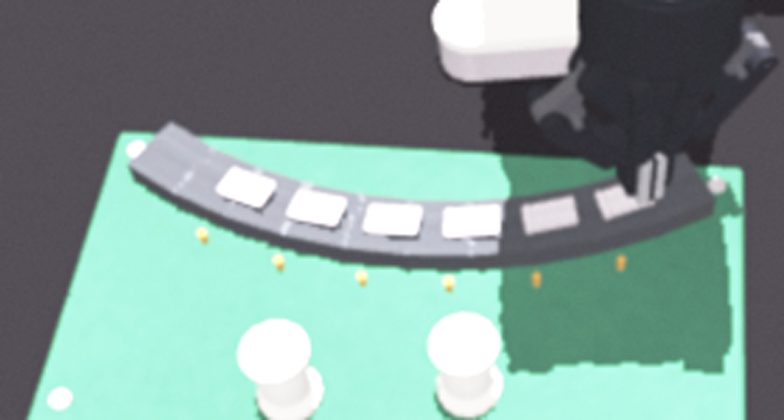

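All six are down, with flag 6 partly under the finger at about (625,200). I'll go a few mm further so its tip is passed, then lift well clear.

```bash
python3 -m jog '[{"x":-0.0016,"y":0.0031,"z":0,"spin":0.7},{"x":-0.0033,"y":0.0062,"z":0,"spin":1.4},{"x":-0.005,"y":0.0092,"z":0,"spin":2},{"x":-0.0066,"y":0.0123,"z":0,"spin":2.8},{"x":-0.0066,"y":0.0123,"z":0.008,"spin":2.8},{"x":-0.0066,"y":0.0123,"z":0.03,"spin":2.8},{"x":-0.0066,"y":0.0123,"z":0.06,"spin":2.8},{"x":-0.0066,"y":0.0123,"z":0.09,"spin":2.8},{"x":-0.0066,"y":0.0123,"z":0.12,"spin":2.8},{"x":-0.0066,"y":0.0123,"z":0.15,"spin":2.8}]'
python3 -m jog '[{"x":-0.02,"y":0.02,"z":0.01,"spin":0},{"x":-0.05,"y":0.04,"z":0.02,"spin":0},{"x":-0.08,"y":0.06,"z":0.03,"spin":0},{"x":-0.1,"y":0.08,"z":0.04,"spin":0},{"x":-0.1,"y":0.08,"z":0.04,"spin":0},{"x":-0.1,"y":0.08,"z":0.04,"spin":0},{"x":-0.1,"y":0.08,"z":0.04,"spin":0}]'
python3 - <<'E'
from h import *
for n in("scene","side"):
    p,d=vision.read_camera(n);c=vision.get_calibration(n)
    r=(slice(150,350),slice(120,400)) if n=="scene" else (slice(180,460),slice(180,520))
    cv2.imwrite(f"pics/f_{n}.png",cv2.resize(p[r][:,:,::-1],None,fx=2.2,fy=2.1,interpolation=cv2.INTER_CUBIC))
    for t in("flag1","bobbin_a","tin_a"):
        for o in nets.trace(n,t)[:7]:
            W=toworld(c,d,o['region'])
            if len(W): print(n,t,round(o['score'],2),np.median(W,0).round(1),np.percentile(W[:,2],98).round(1))
    if n=="scene":
        W=toworld(c,d,np.ones_like(d,bool));x0,y0,a=554.6,8.6,np.radians(.97)
        X=(W[:,0]-x0)*np.cos(a)+(W[:,1]-y0)*np.sin(a);Y=-(W[:,0]-x0)*np.sin(a)+(W[:,1]-y0)*np.cos(a)
        rr=np.hypot(X+280,Y)-280;s=280*np.arctan2(Y,X+280)
        for i in range(6):
            h=(i-2.5)*42
            print(i+1,[np.percentile(W[(abs(rr)<6)&(s>h+q)&(s<h+q+8)&(W[:,2]<90)][:,2],[50,98]).round(1).tolist() for q in(2,10,18)])
E
```

```text
clock: 8.32
position: [517.7, 142.7, 189.5]
tcp_rot: [[-0.493, 0.001, -0.87], [0.87, 0.0, -0.493], [-0.0, -1.0, -0.0]]
ft_force: [0.5, 0.8, -0.4]
width: 0.3
clock: 8.9
position: [418.3, 222.7, 227.5]
tcp_rot: [[-0.494, 0.001, -0.87], [0.87, -0.0, -0.494], [-0.0, -1.0, -0.001]]
ft_force: [1.2, -0.1, -0.4]
width: 0.0
scene flag1 0.71 [530.6 120.5  35. ] 37.8
scene flag1 0.69 [542.5 -83.4  35. ] 37.7
scene flag1 0.65 [553.6 -43.5  35. ] 37.7
scene flag1 0.53 [555.9  -2.5  34.8] 37.5
scene flag1 0.49 [544.1  81.6  35.1] 37.6
scene flag1 0.44 [554.4  39.7  34.7] 37.2
scene flag1 0.37 [593.4  12.7  14.7] 35.0
scene bobbin_a 0.94 [660.2 -37.4  58.9] 61.9
scene bobbin_a 0.91 [648.8  50.4  59.2] 62.1
scene tin_a 0.97 [409.3  56.   32.4] 35.1
scene tin_a 0.62 [569.5 274.1  32.8] 35.4
1 [[34.0, 36.5], [35.3, 36.8], [36.0, 37.8]]
2 [[34.4, 36.2], [35.9, 37.3], [35.8, 37.6]]
3 [[34.6, 36.2], [35.1, 37.1], [35.9, 37.7]]
4 [[34.5, 36.5], [35.4, 37.0], [35.2, 37.9]]
5 [[34.1, 36.4], [35.3, 37.2], [36.3, 37.8]]
6 [[34.2, 36.2], [35.5, 37.8], [36.3, 38.4]]
side flag1 0.79 [540.1 -83.9  35.4] 37.8
side flag1 0.79 [550.3 -43.   35.4] 38.1
side flag1 0.75 [528.1 121.3  35.4] 38.7
side flag1 0.69 [551.2  40.1  35.3] 38.2
side flag1 0.59 [543.1  82.5  35.2] 38.2
side bobbin_a 0.96 [637.1  43.3  47.2] 62.6
side bobbin_a 0.84 [648.8 -45.2  48.4] 62.5
side bobbin_a 0.6 [570.7 -49.6  15.4] 35.8
side tin_a 0.7 [555.5 261.4  33.4] 35.8
side tin_a 0.64 [396.4  43.8  33.6] 35.7
```

View pics/f_side.png

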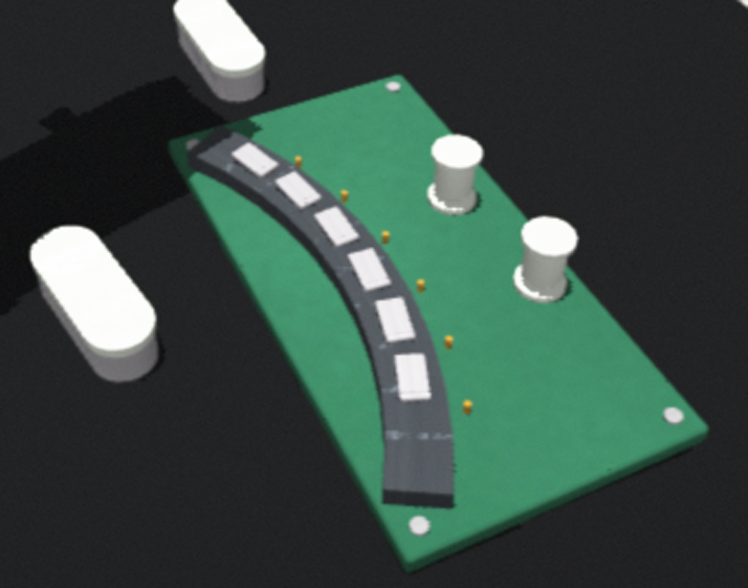

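View pics/f_scene.png

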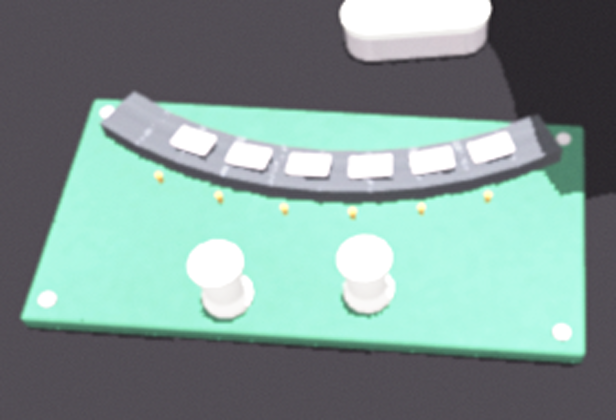

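Both views show all six flags down. Depth along each flag rises only about 2 mm over 16 mm, so they sit at roughly 1.45 rad, above the 1.31 rad limit. The bobbins and tins haven't moved, and the hand is clear.

```bash
python3 -c "
from workcell import manip;print(manip.sign_off())"
```

```text
the job is handed in; nothing more can be done
None
```

I laid all six flags flat in order, 1 to 6, with one pass of the shut fingertip along the arc, then lifted the hand clear and handed the job in. The tip ran about 37 mm above the bench. The clock read about 9 s when I lifted away, against the 42 s limit.

- **Flags:** both cameras showed all six down, at about 1.45 rad by depth (limit 1.31). They stop a few degrees short of fully flat because the tip passed about 3 mm above the flat position. In its final picture the side-camera network marked only five of the six flags, but all six are visible there and the scene-camera network found all six.
- **Forces:** wrist readings stayed at about 2 N or less, much the same as at rest. I only saw them at the end of each move and at camera checks, so a short peak in between would not have shown.
- **Bobbins and tins:** their measured positions agree with the first pictures to within about 1 mm.
- **Hand:** it finished about 225 mm above the bench, touching nothing.

Partway through, the picture seemed to show the fingertip offset from the reported tool point. A depth check showed the two agree, so no correction was needed. The sign-off gives no verdict, so the result rests on these checks.

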